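# Return the red-capped jar to its ring on a free lazy susan

### The job

Put the jar with the red cap back in its place on the lazy susan: set it down upright in the middle of the red ring and let go of it there. The lazy susan turns very freely, so set the jar down straight, without dropping it and without turning the plate, and leave the yellow-capped jar on it standing in its place.

Things in the scene. Friction and masses are not known exactly. Their poses are not given: they have to be found in the camera images.
- red_jar_center (a point): Centre (half-way up) of the loose jar with the red cap: a slim upright seasoning jar with a brown label, 106 mm tall, about 0.11 kg, standing on the table at the right. The body is round, 42 mm across; the red cap is 45 mm across and takes up the top 21 mm. z points up its axis; top and underside lie 53 mm above and below this point. Grasp it across the cap or the body from above. A green-capped jar, 44 mm across and 85 mm tall, stands at least 110 mm away on the table.
- red_ring (a point): Centre of the red ring (68 mm outside, 50 mm inside, flat) painted on the lazy susan's wooden plate; the point lies on the plate's top face, 30 mm above the table. z points up; x points outward from the plate's axis, which is 95 mm away towards -x. The plate is 280 mm across, flat and without a rim, with four such rings a quarter turn apart: red, yellow, blue, green, anticlockwise from above.
- yellow_jar_center (a point): Centre (half-way up) of a loose jar with a yellow cap, 44 mm across and 75 mm tall, standing on the plate's yellow ring, 134 mm from the red ring's centre. z points up. It stays there.
- turntable_plate (a joint): Turning angle of the lazy susan's plate on its fixed foot, in rad, positive anticlockwise from above, 0 at the start. It turns almost without friction (about 0.1 N at the red ring moves it) and has no spring or catch.
Things that resemble listed ones, but are neither listed nor needed, are in the scene too. Leave any orange look-alike of the part that bears red_jar_center alone.

How it is judged:
By the outcome, as a careful person would: the job done as asked, in the order asked, and still so for the second after the job is handed in, with the robot touching nothing.
It also fails if it takes over 34 s, if anything falls off the work surface, if the arm or the gripper's body presses on something with over 40 N, if the wrist force passes 120 N, or if a joint passes its speed limit or range.

### The arm

A 6-joint arm with a two-finger parallel gripper is mounted at the origin on a cart in front of the work surface, level with it; the furniture and walls round the work are solid. World frame = base frame: x ahead of the robot, y to its left, z up, the work surface at z = 0. Lengths are in mm, angles in rad, forces in N, time in s.
With the tool pointing down it reaches from about 300 to 875 mm from the base axis. Payload 6.4 kg.
Tool frame: the origin (TCP) lies midway between the tips of the shut fingers; the grasp point (between the pads) lies 19 mm behind it; z points along the fingers, y is the line along which they close (so a half turn about z gives the same grasp; the last joint's range is limited). The gripper opens to 88 mm and grips with 3 to 60 N. Pads are 18 mm wide; open, the fingers measure 123 mm over their backs; the gripper's body (75 mm by 187 mm) begins 45 mm behind the grasp point.
Start: joints at [0.915, 0.181, 1.607, -0, 1.354, -0.206], TCP at [249.993, 517.827, 238.714] pointing down, gripper open.
Joint ranges: [-2.99, 2.99], [-0.89, 2.07], [0.3, 2.58], [-1.14, 4.28], [0, 2.63], [-3.12, 3.12]. Speed limits (rad/s): [2.57, 2.57, 3.01, 3.14, 3.14, 3.14].

### API

Orientations are given as a 3x3 rotation matrix whose columns are the frame's x, y, z axes.
In Python, from workcell import env gives the robot as it stands. The module is installed in compiled form; this text tells all that it offers.
- The arm moves only by the tool servo_tool, never from a script. Its argument "series" is a list of rows, each a list of 4 numbers: the shift along the world's x, y, z in cm, then the turn about the world's z in degrees. In form: [[tx, ty, tz, twist], ...]. A call has 1 to 20 rows; each row shifts and turns the commanded pose from where the row before left it; what a row does not reach is not made up. A row lasts 1/8 s, in which the tool goes at most 62.5 mm and 10.7 degrees, less where a joint would pass 70% of its speed; a pose out of reach is approached as far as the arm can. A call is refused whole if a number of a shift passes 6.25 or a number of a turn 10.7, either way. A call with a gripper value outside its range is refused whole. "fingers" is the finger opening in cm, from 0 to 8.81, set as the call begins (left out, the last holds). The fingers move at their own pace and stop on an object; the grip force is fixed at half the most. Time passes only in rows, so rows that do not move let the fingers close. It gives the time, the measured TCP pose, the force, the opening and the grip force at its end, in the units of the state.
- env.read_state(): the state, without advancing time (a new reading comes with each control period).
- env.grab_frame(name): name is "scene" or "top"; returns (picture, depth): 384x512x3 uint8, blue, green, red; 384x512 float32, mm along the optical axis (not along the pixel's ray), 0 where there is no reading.
- env.get_calibration(name): a dict with "camera_matrix" (3x3 intrinsics, pixels), "pose" (4x4, takes a point from camera to world coordinates). Camera axes: x right, y down, z forward; pixel columns grow to the right and rows downward; lengths in mm; the calibration is good to about 2 mm. A picture is of the moment at which its call begins. get_calibration takes no time and is no camera call.
- env.hand_in(): hands the job in; it is judged then, once.
Trained networks look in the newest picture that a camera, given by its name, has taken for a name from the list of things; names that differ only in an ending like _2 or _b are one class to them, and where a whole thing is asked for, a point or a joint stands for the part that bears it (a point fixed in the world has none). Each returns a list of dicts, best first, with "score" (0 to 1); they miss things now and then, are a little off and sometimes report something else, mostly with a low value. They report only what shows in the picture. A call takes as long as a camera call. They do not tell look-alikes from the thing itself.
- env.outline_of(thing, camera): "region" (384x512 bool, what is visible of it) and "xy" ([column, row] in pixels, amid what is visible of it).
- env.pinpoint(thing, camera): "xy" ([column, row] in pixels: a listed point, or the origin of a listed thing).
The state is a dict: "clock": time; "qpos": joint angles; "joint_vel": joint speeds; "tau": joint torques, N m; "tool_pos": TCP position; "tcp_rot": TCP orientation; "contact_force": force on the tool from outside, world axes, zero at the start; "wrist_torque": the same for the moment, N m; "finger_gap": finger opening in mm; "grasp_force": force on a finger pad.
Only numpy, scipy, OpenCV 4.12 (cv2) and the standard library are available. Lean on these libraries where they do the work, as an engineer would, in place of code of your own. Each camera call takes 0.05 s, during which the arm holds its last target. There are 200 camera calls.

## Working session

There is one attempt and no reset: what is moved stays moved. The work goes in short steps, Python scripts to look and compute and a tool call to move; the robot and the scene stay as the last step left them, time stands still between calls to the robot, and variables do not carry over. Pictures are saved under pics/ and viewed, at most 10 in all, crops included, and the job is handed in when it is done.

Besides the shell and the picture viewer there is one more tool, called after "Emit:" as name(argument=value, ...) on one line, values as JSON. servo_tool: Moves the arm, as the interface text tells. Its arguments: {"type":"object","properties":{"series":{"type":"array","items":{"type":"array","items":{"type":"number"}}},"fingers":{"type":"number"}},"required":["series"]}

```bash
mkdir -p pics; cat > h.py <<'E'
import numpy as np, cv2
from workcell import env
def ray(cam,xy,z):
    c=env.get_calibration(cam);K=np.array(c["camera_matrix"]);T=np.array(c["pose"])
    d=T[:3,:3]@np.linalg.solve(K,[xy[0],xy[1],1.]);o=T[:3,3]
    return o+d*(z-o[2])/d[2]
def cloud(cam,dep):
    c=env.get_calibration(cam);K=np.array(c["camera_matrix"]);T=np.array(c["pose"])
    v,u=np.mgrid[:384,:512]; p=np.stack([(u-K[0,2])/K[0,0]*dep,(v-K[1,2])/K[1,1]*dep,dep],-1)
    return p@T[:3,:3].T+T[:3,3]
E
python3 - <<'E'
from h import *
ims=[]
for cam in("scene","top"):
    im,d=env.grab_frame(cam);ims.append(im);np.save(f"{cam}.npy",d);P=cloud(cam,d)
    for t,z in(("red_jar_center",53),("red_ring",30),("yellow_jar_center",67.5)):
        for r in env.pinpoint(t,cam)[:3]: print(cam,t,round(r["score"],2),np.round(r["xy"]),np.round(ray(cam,r["xy"],z),1))
    for r in env.outline_of("red_jar_center",cam)[:3]:
        m=r["region"]&(d>0);q=P[m];top=q[q[:,2]>q[:,2].max()-8]
        print("outl",round(r["score"],2),np.round(r["xy"]),m.sum(),np.round(q.max(0)),np.round(q.min(0)),np.round((top.max(0)+top.min(0))/2,1))
    print(np.round(env.get_calibration(cam)["pose"],2).tolist())
    cv2.imwrite(f"pics/{cam}1.png",im)
print(env.read_state())
E
```

```text
scene red_jar_center 0.89 [324. 252.] [ 501.5 -299.7   53. ]
scene red_jar_center 0.84 [232. 285.] [ 318.9 -271.3   53. ]
scene red_ring 0.69 [249. 148.] [622.7 120.2  30. ]
scene yellow_jar_center 0.84 [198. 143.] [496.2 159.1  67.5]
outl 0.91 [263. 230.] 1109 [ 466. -164.  109.] [ 420. -206.    2.] [ 444.1 -183.8  105.2]
outl 0.82 [280. 267.] 1457 [ 467. -204.  109.] [ 386. -313.   -1.] [ 409.6 -288.5  104.7]
outl 0.69 [322. 253.] 1384 [ 604. -184.  109.] [ 468. -323.   -2.] [ 491.5 -299.2  105.1]
[[0.82, -0.33, 0.47, 50.21], [-0.58, -0.48, 0.66, -711.58], [0.01, -0.82, -0.58, 614.18], [0.0, 0.0, 0.0, 1.0]]
top red_jar_center 0.94 [346. 226.] [ 406.9 -282.8   53. ]
top red_jar_center 0.92 [345. 261.] [ 322.9 -273.7   53. ]
top red_jar_center 0.91 [303. 210.] [ 448.8 -180.6   53. ]
top red_ring 0.57 [181. 149.] [620.7 130.5  30. ]
top yellow_jar_center 0.71 [160. 194.] [493.  170.5  67.5]
outl 0.94 [344. 262.] 446 [ 340. -247.  110.] [ 298. -290.    2.] [ 318.3 -269.4  106.2]
outl 0.75 [305. 211.] 429 [ 485. -157.  111.] [ 420. -213.   -3.] [ 442.7 -179.8  107.2]
outl 0.71 [346. 225
[... 315 characters left out ...]
-01]), 'joint_vel': array([-1.13903172e-03,  1.31054897e-04, -5.19315035e-04, -1.52367392e-03,
       -2.49337675e-03,  9.21530434e-05]), 'tau': array([-5.23506715e-04, -4.33449376e+01, -3.41875255e+01,  7.02111167e-02,
        3.19307763e-02, -4.49328741e-05]), 'tool_pos': array([249.97145364, 517.80718563, 238.71113627]), 'tcp_rot': array([[-9.00542802e-01,  4.34767364e-01, -3.03059312e-05],
       [ 4.34767365e-01,  9.00542801e-01, -3.49270689e-05],
       [ 1.21066386e-05, -4.46293503e-05, -9.99999999e-01]]), 'contact_force': array([-0.15716817,  0.09214639, -0.00684091]), 'wrist_torque': array([-0.03836688, -0.03684062, -0.07421744]), 'grasp_force': 0.0, 'finger_gap': 88.16539059426609}
```

View pics/scene1.png

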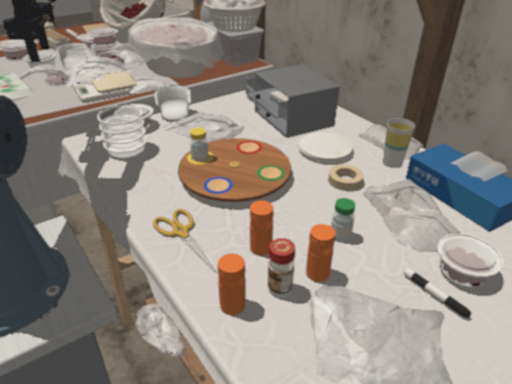

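View pics/top1.png

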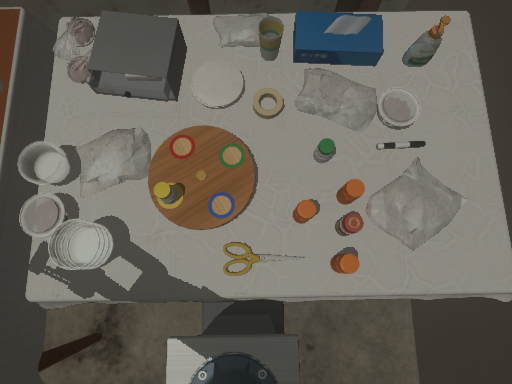

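The red jar is at scene (281,266) and top (351,222), with orange look-alikes around it on three sides. The red ring is at top (182,147), with the yellow jar at (168,194). The toaster is close to the ring. Next I'll refine these positions by colour and depth.

```bash
python3 - <<'E'
from h import *
for cam,bj,br in(("scene",(262,236,300,300),(230,138,266,156)),("top",(335,208,366,240),(166,133,200,162))):
    im=cv2.imread(f"pics/{cam}1.png");d=np.load(f"{cam}.npy");P=cloud(cam,d)
    def box(b):
        m=np.zeros(d.shape,bool);m[b[1]:b[3],b[0]:b[2]]=1;return m
    q=P[box(bj)&(P[...,2]>98)&(P[...,2]<120)&(np.hypot(P[...,0]-409,P[...,1]+287)<40)]
    print(cam,"jar top",len(q),np.round((q.max(0)+q.min(0))/2,1),np.round(q.max(0)-q.min(0)),np.round(np.median(q,0),1))
    b,g,r=[im[...,i].astype(int) for i in range(3)]
    m=box(br)&(r-g>70)&(r-b>70)
    m=box(br)&(r>g*1.9)&(r>110)&(abs(P[...,2]-30)<12)
    v,u=np.nonzero(m);q=np.array([ray(cam,(a,c),30) for a,c in zip(u,v)])
    (cx,cy),rad=cv2.minEnclosingCircle(q[:,:2].astype(np.float32))
    print("ring",len(q),cx,cy,rad,np.round(np.median(P[m],0),1))
    m=(P[...,2]>22)&(P[...,2]<38)&(np.hypot(P[...,0]-540,P[...,1]-95)<190);mm=m
    (cx,cy),rad=cv2.minEnclosingCircle(P[cv2.morphologyEx(m.astype(np.uint8),cv2.MORPH_OPEN,np.ones((5,5)))>0][:,:2].astype(np.float32));print("plate",cx,cy,rad)
    h=P[(np.hypot(P[...,0]-624,P[...,1]-125)<220)&(P[...,2]>60)&(d>0)]
    print("tall",len(h),h[:,2].max())
    t=h[(h[:,0]>650)];print("toaster",np.round(t.min(0)),np.round(t.max(0))) if len(t) else 0
    for n,c in(("o",0),):
        m=(r>g*1.8)&(P[...,2]>95)&(P[...,2]<125)&(d>0)
        n,l,s,ce=cv2.connectedComponentsWithStats(m.astype(np.uint8))
        for i in range(1,n):
            if s[i,4]>30: print("red top",np.round(ce[i]),s[i,4],np.round((P[l==i].max(0)+P[l==i].min(0))/2,1))
im=cv2.imread("pics/top1.png")[120:245,140:370];cv2.imwrite("pics/c.png",cv2.resize(im,None,fx=3.4,fy=3.4,interpolation=cv2.INTER_CUBIC))
E
```

```text
scene jar top 444 [ 409.6 -288.5  103.3] [43. 44. 11.] [ 406.9 -292.   105.9]
ring 103 626.8989868164062 127.79637145996094 34.37723922729492 [624.6 120.9  29.6]
plate 561.4600219726562 104.79419708251953 173.45223999023438
tall 1872 131.17420671478686
toaster [737. 135.  60.] [843. 299. 131.]
red top [261. 209.] 271 [ 441.7 -183.6  102.2]
red top [322. 234.] 304 [ 489.4 -301.2  102. ]
red top [281. 251.] 267 [ 407.9 -289.7  101.7]
red top [231. 265.] 393 [ 316.3 -274.1  102. ]
top jar top 291 [ 408.2 -285.8  104.8] [41. 43. 13.] [ 407.8 -285.5  105.9]
ring 221 627.35009765625 129.27731323242188 34.25775146484375 [626.9 129.3  30.2]
plate 549.2247314453125 110.50263214111328 172.8675537109375
tall 2509 132.9967681021028
toaster [737. 141.  60.] [843. 300. 133.]
red top [352. 223.] 160 [ 408.9 -285.8  103. ]
```

View pics/c.png

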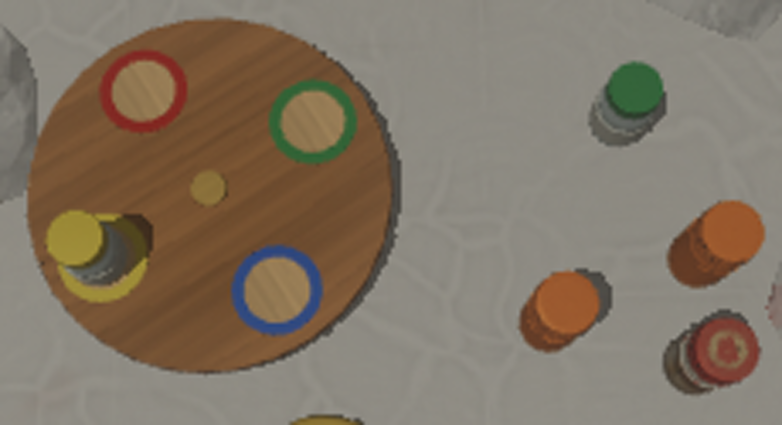

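The jar is at (409,-287), the ring at (627,128.5), and the toaster top is at z 131. I'll grasp with the closing line at -60°, which keeps the fingers clear of the orange jars.

Emit:
servo_tool(fingers=7.0, series=[[1.6,-5.03,0,-7.76],[1.6,-5.03,0,-7.76],[1.6,-5.03,0,-7.76],[1.6,-5.03,0,-7.76],[1.6,-5.03,0,-7.76],[1.6,-5.03,0,-7.76],[1.6,-5.03,0,-7.76],[1.6,-5.03,0,-7.76],[0.39,-5.03,0,-7.76],[0.39,-5.03,0,-7.76],[0.39,-5.03,0,-7.76],[0.39,-5.03,0,-7.76],[0.39,-5.03,0,-7.76],[0.39,-5.03,0,-7.76],[0.39,-5.03,0,-7.76],[0.39,-5.03,0,-7.76],[0,0,0,0],[0,0,0,0]])

```text
clock: 2.75
tool_pos: [408.9, -286.4, 238.4]
tcp_rot: [[0.865, 0.502, -0.001], [0.502, -0.865, 0.001], [0.0, -0.001, -1.0]]
contact_force: [-0.5, -0.1, -0.6]
finger_gap: 70.3
grasp_force: 0.0
```

Emit:
servo_tool(series=[[0,0,-2.5,0],[0,0,-2.5,0],[0,0,-2.5,0],[0,0,-2.5,0],[0,0,-1.5,0],[0,0,0,0],[0,0,0,0]])

```text
clock: 3.62
tool_pos: [409.8, -287.1, 124.7]
tcp_rot: [[0.865, 0.502, 0.001], [0.502, -0.865, -0.001], [0.0, 0.001, -1.0]]
contact_force: [0.2, -1.0, -0.4]
finger_gap: 69.9
grasp_force: 0.0
```

```bash
python3 - <<'E'
from h import *
o=[]
for cam,(x,y) in(("scene",(180,160)),("top",(260,150))):
    im,d=env.grab_frame(cam);o.append(cv2.resize(im[y:y+150,x:x+190],None,fx=2.1,fy=2.1,interpolation=cv2.INTER_CUBIC))
cv2.imwrite("pics/c2.png",np.hstack(o))
E
```

```text
(no output)
```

View pics/c2.png

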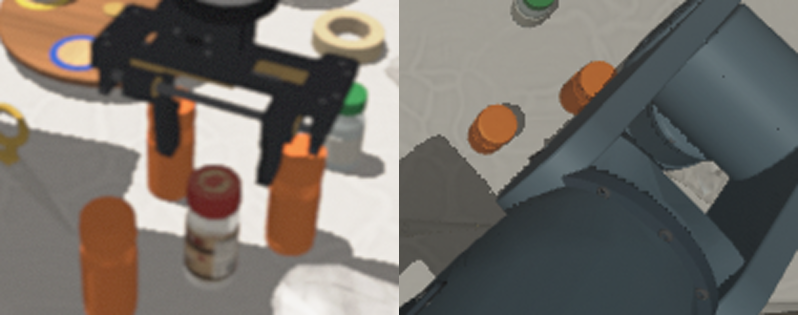

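The fingers (crop x 165 and 270) straddle the red cap (215,190), above it and clear of the orange jars. I'll go down and close.

Emit:
servo_tool(series=[[0,0,-1.2,0],[0,0,-1.2,0],[0,0,-1.2,0],[0,0,-1.3,0],[0,0,0,0],[0,0,0,0]])

```text
clock: 4.47
tool_pos: [409.3, -287.1, 74.7]
tcp_rot: [[0.865, 0.501, -0.0], [0.501, -0.865, 0.0], [0.0, -0.0, -1.0]]
contact_force: [0.3, -0.1, 0.6]
finger_gap: 70.0
grasp_force: 0.0
```

Emit:
servo_tool(fingers=3.0, series=[[0,0,0,0],[0,0,0,0],[0,0,0,0],[0,0,0,0],[0,0,0,0],[0,0,0,0]])

```text
clock: 5.22
tool_pos: [409.4, -287.1, 75.0]
tcp_rot: [[0.865, 0.501, 0.0], [0.501, -0.865, -0.0], [0.0, 0.0, -1.0]]
contact_force: [-0.6, 1.4, 4.2]
finger_gap: 43.1
grasp_force: 30.0
```

Emit:
servo_tool(series=[[0,0,0.5,0],[0,0,1.5,0],[0,0,2,0],[0,0,2.5,0],[0,0,2.5,0],[0,0,2.5,0],[0,0,1.5,0],[0,0,1,0],[0,0,0,0]])

```text
clock: 6.35
tool_pos: [409.3, -287.1, 215.1]
tcp_rot: [[0.865, 0.501, 0.001], [0.501, -0.865, -0.001], [0.0, 0.001, -1.0]]
contact_force: [-0.5, -0.3, -1.9]
finger_gap: 43.4
grasp_force: 30.0
```

Emit:
servo_tool(series=[[0.5,1,0,0],[1,2,0,0],[1.5,3,0,0],[1.5,3,0,0],[1.5,3,0,0],[1.5,3,0,0],[1.5,3,0,0],[1.5,3,0,0],[1.5,3,0,0],[1.5,3,0,0],[1.5,3,0,0],[1.5,3,0,0],[1.5,3,0,0],[1.5,3,0,0],[1.5,2,0,0],[0.8,0.56,0,0],[0,0,0,0],[0,0,0,0],[0,0,0,0]])

```text
clock: 8.72
tool_pos: [626.9, 127.9, 214.7]
tcp_rot: [[0.866, 0.5, -0.0], [0.5, -0.866, -0.0], [-0.0, -0.0, -1.0]]
contact_force: [1.6, -0.3, -1.6]
finger_gap: 43.4
grasp_force: 30.0
```

```bash
python3 - <<'E'
from h import *
o=[]
s=env.read_state();print(s["tool_pos"],s["contact_force"])
for cam,(x,y) in(("scene",(150,60)),("top",(120,90))):
    im,d=env.grab_frame(cam);cv2.imwrite(f"pics/{cam}3.png",im);np.save(f"{cam}3.npy",d)
    o.append(cv2.resize(im[y:y+150,x:x+190],None,fx=2.1,fy=2.1,interpolation=cv2.INTER_CUBIC))
cv2.imwrite("pics/c3.png",np.hstack(o))
im=cv2.imread("pics/scene3.png");P=cloud("scene",np.load("scene3.npy"))
t=s["tool_pos"];zb=t[2]-75
near=np.hypot(P[...,0]-t[0],P[...,1]-t[1])<32
# horizontal slices of jar: circle fit with radius fixed
from scipy.optimize import least_squares
for a,b,R in((8,25,21),(25,45,21),(45,65,21),(86,104,22.5)):
    q=P[near&(P[...,2]>zb+a)&(P[...,2]<zb+b)]
    if len(q)<15: print(a,len(q));continue
    f=least_squares(lambda c:np.hypot(q[:,0]-c[0],q[:,1]-c[1])-R,t[:2]+[10,10],loss="soft_l1")
    print(a,b,len(q),np.round(f.x-t[:2],1),round(np.median(abs(f.fun)),2))
q=P[near&(P[...,2]<zb+60)&(P[...,2]>60)];print("lowest-zb",np.percentile(q[:,2],1)-zb)
E
```

```text
[626.88974383 127.86035308 214.74017062] [ 1.57658813 -0.31899644 -1.60595898]
8 25 111 [-18.7 -33.6] 4.29
25 45 139 [-18.5 -34.3] 5.15
45 65 149 [-23.  -31.2] 4.97
86 104 172 [-26.6  -5.5] 7.47
lowest-zb 2.495959581894141
```

View pics/c3.png

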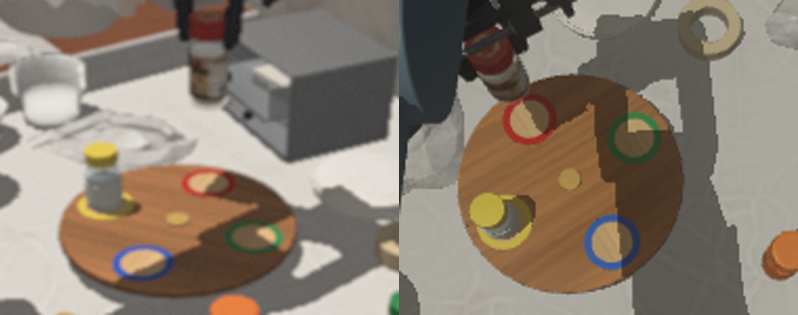

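The jar is held above the ring, with the red ring at crop-right (530,120) and the yellow jar undisturbed. The circle fit landed on the wrong side, so I'll refit it from the camera's far side.

```bash
cat > fit.py <<'E'
from h import *
from scipy.optimize import least_squares
def fit(P,t,zb,cam,slices=((8,25,21),(25,45,21),(45,65,21))):
    o=np.array(env.get_calibration(cam)["pose"])[:2,3];u=(t[:2]-o)/np.linalg.norm(t[:2]-o)
    near=np.hypot(P[...,0]-t[0],P[...,1]-t[1])<30
    for a,b,R in slices:
        q=P[near&(P[...,2]>zb+a)&(P[...,2]<zb+b)][:,:2]
        if len(q)<15: print(a,len(q));continue
        f=least_squares(lambda c:np.hypot(*(q-c).T)-R,t[:2],loss="soft_l1",f_scale=1)
        w=np.array([-u[1],u[0]]);s=(q-t[:2])@w
        print(a,b,len(q),"off",np.round(f.x-t[:2],1),"res",round(np.median(abs(f.fun)),2),"lat",np.round([s.min(),s.max()],1))
E
python3 - <<'E'
from fit import *
t=np.array([626.9,127.9,214.7])
for cam in("scene","top"):
    P=cloud(cam,np.load(cam+"3.npy"));print(cam);fit(P,t,139.7,cam)
E
```

```text
scene
8 25 111 off [ 0.1 -2.7] res 1.03 lat [-23.2  18.7]
25 45 139 off [ 0.3 -3.4] res 1.0 lat [-22.9  21. ]
45 65 149 off [-0.4 -3.4] res 0.86 lat [-22.6  21. ]
top
8 25 57 off [-1.7 -1. ] res 0.54 lat [-22.2  22.2]
25 45 77 off [-1.8 -1.2] res 0.43 lat [-22.3  22. ]
45 65 86 off [-1.5 -1.5] res 0.57 lat [-22.5  21.9]
```

Emit:
servo_tool(series=[[0.1,0.25,-0.5,0],[0,0,-1.5,0],[0,0,-2,0],[0,0,-2,0],[0,0,-1.5,0],[0,0,-1,0],[0,0,-0.8,0],[0,0,-0.5,0],[0,0,-0.3,0],[0,0,-0.2,0],[0,0,-0.2,0],[0,0,0,0],[0,0,0,0],[0,0,0,0]])

```text
clock: 10.58
tool_pos: [628.3, 131.1, 109.9]
tcp_rot: [[0.865, 0.501, 0.0], [0.501, -0.865, 0.0], [0.0, 0.0, -1.0]]
contact_force: [0.3, 0.5, -1.2]
finger_gap: 43.3
grasp_force: 30.0
```

```bash
python3 - <<'E'
from fit import *
s=env.read_state();t=s["tool_pos"];print(t,s["contact_force"])
for cam,br in(("scene",(230,138,266,156)),("top",(166,133,200,162))):
    im,d=env.grab_frame(cam);P=cloud(cam,d);fit(P,t,t[2]-75,cam)
    if cam=="scene": cv2.imwrite("pics/c4.png",cv2.resize(im[80:200,160:310],None,fx=4,fy=4,interpolation=cv2.INTER_CUBIC))
E
```

```text
[628.28252853 131.13053326 109.86221931] [ 0.25911445  0.49079694 -1.19536513]
8 25 91 off [ 0.3 -2.7] res 1.07 lat [-22.7  19.2]
25 45 118 off [ 0.5 -3.4] res 1.24 lat [-22.4  18.9]
45 65 117 off [ 0.1 -3.4] res 0.92 lat [-22.2  18.7]
8 25 40 off [-1.7 -1.3] res 0.57 lat [-22.1  20.5]
25 45 53 off [-2.  -1.2] res 0.47 lat [-22.5  21.9]
45 65 60 off [-1.6 -1.4] res 0.57 lat [-22.7  22.4]
```

View pics/c4.png

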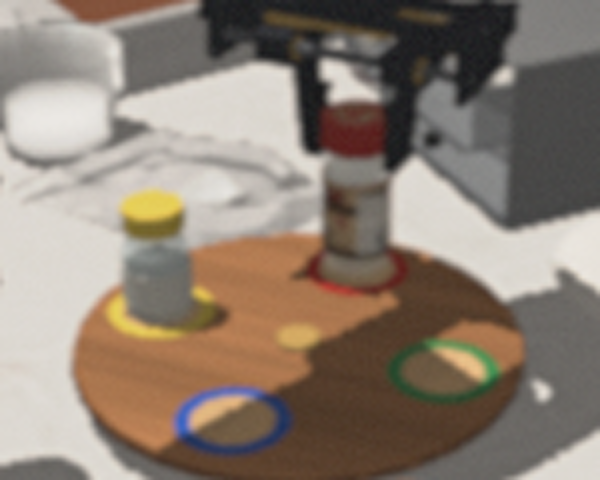

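The jar is upright over the ring (355,270), about 5 mm up. I'll lower it slowly and watch the force.

Emit:
servo_tool(series=[[0,0,-0.1,0],[0,0,-0.1,0],[0,0,-0.1,0],[0,0,-0.05,0],[0,0,-0.05,0],[0,0,0,0],[0,0,0,0]])

```text
clock: 11.55
tool_pos: [628.3, 131.1, 105.8]
tcp_rot: [[0.865, 0.501, 0.0], [0.501, -0.865, 0.0], [0.0, 0.0, -1.0]]
contact_force: [-0.3, 0.1, -1.9]
finger_gap: 43.6
grasp_force: 30.0
```

Emit:
servo_tool(series=[[0,0,-0.04,0],[0,0,-0.03,0],[0,0,0,0],[0,0,0,0]])

```text
clock: 12.05
tool_pos: [628.3, 131.1, 105.1]
tcp_rot: [[0.865, 0.501, 0.0], [0.501, -0.865, -0.0], [0.0, 0.0, -1.0]]
contact_force: [-0.1, 0.8, -0.8]
finger_gap: 43.5
grasp_force: 30.0
```

Emit:
servo_tool(series=[[0,0,-0.03,0],[0,0,-0.03,0],[0,0,0,0],[0,0,0,0]])

```text
clock: 12.55
tool_pos: [628.5, 131.1, 105.0]
tcp_rot: [[0.865, 0.501, 0.001], [0.501, -0.865, -0.0], [0.001, 0.0, -1.0]]
contact_force: [-1.1, 0.9, 5.6]
finger_gap: 43.5
grasp_force: 30.0
```

Contact is confirmed, but the closing line is tangential to the plate, so an uneven release would turn it. I'll lift, turn the gripper so it closes radially, and set the jar down again.

Emit:
servo_tool(series=[[0,0,0.05,0],[0,0,0.3,0],[0,0,1,0],[0,0,1,3],[0,0,0,8],[0,0,0,10],[0,0,0,10],[0,0,0,10],[0,0,0,10],[0,0,0,10],[0,0,0,10],[0,0,0,10],[0,0,0,8],[0,0,0,4],[0,0,0,0],[0,0,0,0]])

```text
clock: 14.55
tool_pos: [628.2, 131.2, 128.1]
tcp_rot: [[-0.544, 0.839, 0.0], [0.839, 0.544, 0.0], [0.0, 0.0, -1.0]]
contact_force: [-0.3, 0.5, -1.7]
finger_gap: 43.4
grasp_force: 30.0
```

```bash
cat > look.py <<'E'
from fit import *
s=env.read_state();t=s["tool_pos"];print(t,s["contact_force"],s["tcp_rot"][:2,1])
for cam in("scene","top"):
    im,d=env.grab_frame(cam);P=cloud(cam,d);fit(P,t,t[2]-75,cam)
    # marks: plate pixel colours
    hsv=cv2.cvtColor(im,cv2.COLOR_BGR2HSV)
    old=cv2.cvtColor(cv2.imread(f"pics/{cam}1.png"),cv2.COLOR_BGR2HSV)
    for n,lo,hi in(("blue",105,130),("green",50,85),("red",0,4)):
        for k,h in(("old",old),("new",hsv)):
            m=(h[...,0]>=lo)&(h[...,0]<=hi)&(h[...,1]>110)&(h[...,2]>40)
            r=dict(scene=dict(blue=(195,170,240,200),green=(250,160,295,185),red=(225,135,275,160)),top=dict(blue=(200,185,242,225),green=(212,138,250,172),red=(160,128,202,166)))[cam][n]
            z=np.zeros_like(m);z[r[1]:r[3],r[0]:r[2]]=1
            v,u=np.nonzero(m&z)
            if len(u)<20: continue
            q=np.array([ray(cam,p,30)[:2] for p in zip(u,v)],np.float32);c,R=cv2.minEnclosingCircle(q)
            print(cam,n,k,len(u),np.round(c,1),round(R,1))
    if cam=="scene": cv2.imwrite("pics/last.png",cv2.resize(im[80:200,160:310],None,fx=4,fy=4,interpolation=cv2.INTER_CUBIC))
E
python3 look.py; cp pics/last.png pics/c5.png
```

```text
[628.18474789 131.15380033 128.06935227] [-0.31634108  0.53256458 -1.72288524] [0.83878076 0.54446932]
8 25 95 off [ 0.  -3.7] res 1.13 lat [-22.5  18.8]
25 45 124 off [-0.4 -3.7] res 1.07 lat [-22.3  18.6]
45 65 125 off [-0.2 -3.7] res 1.12 lat [-24.7  18.5]
scene blue old 80 [468.8  23.9] 31.7
scene blue new 75 [468.9  24.2] 31.8
scene red old 40 [627.6 127.7] 32.1
scene red new 49 [627.6 127.7] 32.1
8 0
25 0
45 0
top blue old 196 [469.  25.] 33.2
top blue new 179 [468.8  25.1] 33.0
top green old 174 [600.3  -2.7] 33.3
top green new 41 [603.4  -1.3] 31.9
top red old 184 [627.5 129. ] 33.3
top red new 52 [610.3 118.8] 25.1
```

View pics/c5.png

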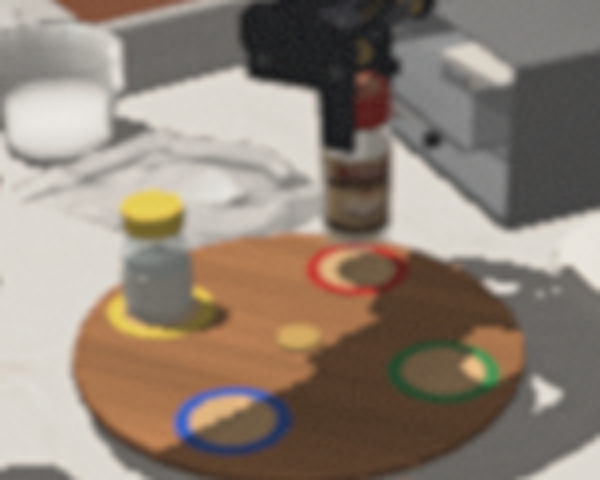

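The plate hasn't moved (blue and red rings are unchanged) and the jar is centred. The gripper now closes along the radius, so I'll lower again.

Emit:
servo_tool(series=[[0,0,-0.5,0],[0,0,-0.7,0],[0,0,-0.4,0],[0,0,-0.2,0],[0,0,-0.15,0],[0,0,-0.1,0],[0,0,-0.1,0],[0,0,-0.05,0],[0,0,-0.05,0],[0,0,-0.03,0],[0,0,0,0],[0,0,0,0]])

```text
clock: 16.15
tool_pos: [628.2, 131.1, 105.1]
tcp_rot: [[-0.546, 0.838, -0.0], [0.838, 0.546, 0.0], [0.0, -0.0, -1.0]]
contact_force: [0.4, 0.2, -0.8]
finger_gap: 43.1
grasp_force: 30.0
```

Emit:
servo_tool(series=[[0,0,-0.03,0],[0,0,0,0],[0,0,0,0]])

```text
clock: 16.52
tool_pos: [628.3, 131.1, 105.1]
tcp_rot: [[-0.546, 0.838, 0.0], [0.838, 0.546, -0.0], [-0.0, 0.0, -1.0]]
contact_force: [-0.5, -1.0, 0.9]
finger_gap: 43.3
grasp_force: 30.0
```

Light contact, about 2–3 N. Releasing.

Emit:
servo_tool(fingers=4.8, series=[[0,0,0,0],[0,0,0,0],[0,0,0,0]])

```text
clock: 16.9
tool_pos: [628.3, 131.2, 104.8]
tcp_rot: [[-0.546, 0.838, 0.0], [0.838, 0.546, 0.0], [-0.0, 0.0, -1.0]]
contact_force: [-0.1, -0.1, -0.6]
finger_gap: 48.0
grasp_force: 0.0
```

Emit:
servo_tool(fingers=6.8, series=[[0,0,0,0],[0,0,0,0],[0,0,0,0],[0,0,0,0]])

```text
clock: 17.4
tool_pos: [628.2, 131.1, 104.8]
tcp_rot: [[-0.546, 0.838, 0.0], [0.838, 0.546, -0.0], [-0.0, 0.0, -1.0]]
contact_force: [-0.7, 0.2, -0.3]
finger_gap: 68.1
grasp_force: 0.0
```

```bash
python3 look.py; cp pics/last.png pics/c6.png
```

```text
[628.21202411 131.12565795 104.82295249] [-0.6950003   0.23333583 -0.33708686] [0.83800009 0.54567009]
8 25 93 off [-0.1 -3.8] res 0.98 lat [-22.8  19.1]
25 45 122 off [-0.1 -3.6] res 1.21 lat [-22.6  18.9]
45 65 111 off [-0.4 -3.6] res 1.07 lat [-22.3  18.7]
scene blue old 80 [468.8  23.9] 31.7
scene blue new 74 [468.9  24.2] 31.8
scene red old 40 [627.6 127.7] 32.1
scene red new 48 [627.  126.2] 32.0
8 0
25 0
45 0
top blue old 196 [469.  25.] 33.2
top blue new 178 [468.8  25.1] 33.0
top green old 174 [600.3  -2.7] 33.3
top green new 32 [608.3   4.2] 29.6
top red old 184 [627.5 129. ] 33.3
```

View pics/c6.png

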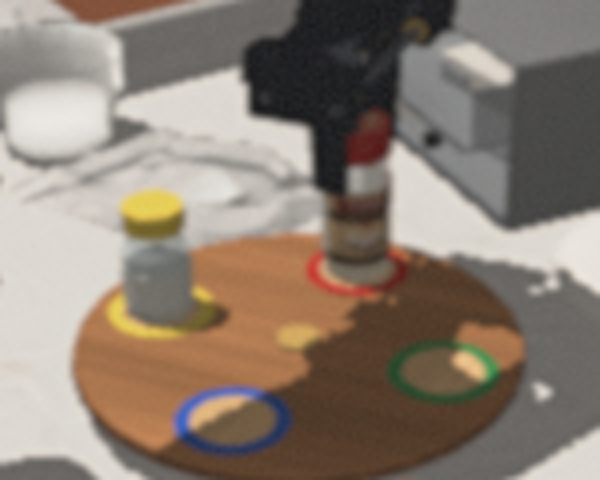

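The jar stands upright in the ring at (357,270) and the plate is unmoved. I'll raise straight up.

Emit:
servo_tool(series=[[0,0,0.5,0],[0,0,1,0],[0,0,1.5,0],[0,0,2,0],[0,0,2.5,0],[0,0,2.5,0],[0,0,2,0],[0,0,1,0],[0,0,0,0],[0,0,0,0],[0,0,0,0]])

```text
clock: 18.88
tool_pos: [627.7, 131.1, 233.6]
tcp_rot: [[-0.546, 0.838, -0.002], [0.838, 0.546, -0.0], [0.001, -0.002, -1.0]]
contact_force: [0.6, 0.0, 0.3]
finger_gap: 67.9
grasp_force: 0.0
```

```bash
python3 look.py | grep blue; cp pics/last.png pics/c7.png
```

```text
scene blue old 80 [468.8  23.9] 31.7
scene blue new 74 [468.9  24.2] 31.8
top blue old 196 [469.  25.] 33.2
top blue new 182 [469.  25.] 33.2
```

View pics/c7.png

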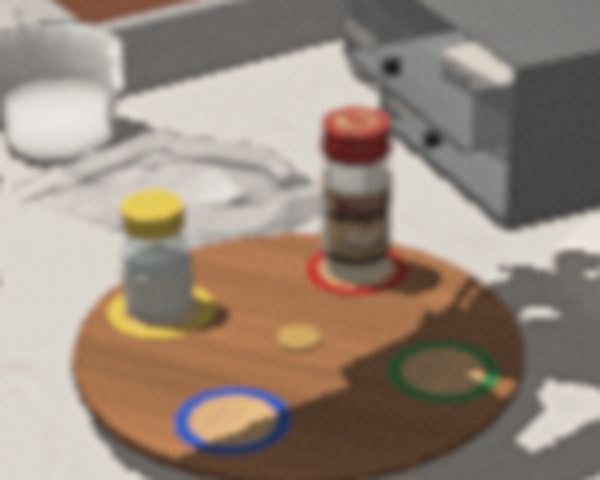

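The red jar stands upright in the red ring, the yellow jar is in its place, and the plate hasn't turned.

```bash
python3 -c "
from workcell import env
print(env.hand_in())"
```

```text
the job is handed in; nothing more can be done
None
```

The red-capped jar is released and standing upright in the red ring, the plate has not measurably turned, the yellow-capped jar is in its place, and the job was handed in at about 19 s.

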